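# Unclamp the mended toy ironing board and pack the laundry set in its carrying caddy

### The arm

A 6-joint arm with a two-finger parallel gripper is mounted at the origin on the work surface. World frame = base frame: x ahead of the robot, y to its left, z up, the work surface at z = 0. Lengths are in m, angles in rad, forces in N, time in s.
With the tool pointing down it reaches from about 0.25 to 0.85 m from the base axis. Payload 12.5 kg.
Tool frame: the origin (TCP) lies at the very end of the fingers, on their centre line; the grasp point (between the pads) lies 19 mm behind it (manip.hold_point_z is the z of the grasp point in the tool frame, in m); z points along the fingers, y is the line along which they close (so a half turn about z gives the same grasp; the last joint's range is limited). The gripper opens to 93 mm and grips with 3 to 60 N. Pads are 15 mm wide; open, the fingers measure 128 mm over their backs; the gripper's body (75 mm by 188 mm) begins 65 mm behind the grasp point.
Start: joints at [-1.2, 0.351, 1.652, -0, 1.139, -0.085], TCP at [0.242, -0.494, 0.219] pointing down, gripper open.
Joint ranges: [-2.75, 2.75], [-0.79, 2.1], [0.01, 2.65], [-1.57, 4.71], [0.07, 3.14], [-2.87, 2.87]. Speed limits (rad/s): [2.22, 2.22, 2.79, 3.14, 3.14, 3.14].

### API

Orientations are given as a 3x3 rotation matrix whose columns are the frame's x, y, z axes.
In Python, from workcell import manip, cam gives the robot as it stands (manip), with the cameras (cam). Calls block until the motion is done:
- manip.reach(position, orientation): joint-space move of the TCP to a pose.
- manip.move_straight(position, orientation=None, speed=0.15, contact_N=None): straight line of the TCP; orientation=None keeps the orientation; speed is the mean speed in m/s. With contact_N (N) it stops when the force on the tool has changed by that much, and returns True; else False.
- manip.goto_joints(angles): joint-space move.
- manip.set_gripper(opening, grip_force=None): opening from 0.0 (shut) to 1.0 (fully open); grip_force is the grip in N (None keeps the last); returns when the fingers have stopped.
- manip.sleep(seconds).
- manip.ik(position, orientation): joint angles nearest the present ones, or None.
- manip.get_state(): the state.
- cam.grab_frame(name): name is "side" or "top" or "wrist"; returns the picture (384x512x3 uint8, red, green, blue); there is no depth.
- cam.camera_model(name): a dict with "fx", "fy", "cx", "cy" (pixels), "k1" (the pictures are not rectified: a ray, as slopes to the right and down, at radius r is drawn at 1 + k1 r^2 times it, then the intrinsics apply), "world_from_camera" (4x4, takes a point from camera to world coordinates); the wrist camera has in their place "tool_from_camera" (4x4, takes a point from camera to tool coordinates, whose origin is the TCP and whose axes are the flange's). Camera axes: x right, y down, z forward; pixel columns grow to the right and rows downward; lengths in m; the calibration is good to about 2 mm. A picture is of the moment at which its call begins: read the wrist's pose just before it. camera_model takes no time and is no camera call.
A pose or a line that the arm cannot do raises manip.MotionError and nothing moves.
- manip.close_job(): hands the job in; it is judged then, once.
The state is a dict: "time": time; "joint_pos": joint angles; "joint_vel": joint speeds; "tau": joint torques, N m; "tool_pos": TCP position; "ee_rot": TCP orientation; "wrist_force": force on the tool from outside, world axes, zero at the start; "torque": the same for the moment, N m; "finger_gap": opening from 0.0 (shut) to 1.0 (fully open); "grasp_force": force on a finger pad.
Only numpy, scipy, OpenCV 4.12 (cv2) and the standard library are available. Lean on these libraries where they do the work, as an engineer would, in place of code of your own. Each camera call takes 0.05 s, during which the arm holds its last target. There are 200 camera calls.

### The job

The glue has set on the toy ironing board: slide the vise jaw right back, lift the board out, and pack it in the wooden carrying caddy, standing on its long edge just as it stands in the vise. Stand every toy iron and detergent bottle that is out on the table upright in the caddy too, each flat on the floor of one of its two lanes, then swing the keeper bar over them until it snaps in behind its catch. Leave the laundry basket and the plant pot where they are.

Things in the scene. Friction and masses are not known exactly. Their poses are not given: they have to be found in the camera images.
- vise: Aluminium quick-slide vise, beech-lined jaws, fixed to the table. Origin: on the table under the clamped board; x is the clamping direction (fixed jaw on +x, sliding jaw on -x), z up. Bed 30 mm above the table; jaws 92 mm long (y), 56 mm high from the table; the base reaches from x = -130 to +90 mm and is 92 mm wide.
- jaw (a joint): Travel of the sliding jaw in m: 0 = clamped on the board, grows as the jaw slides along the vise's -x, 0.045 = right back at its stop. About 6 N of friction; it stays where it is left.
- jaw_knob (a point): Top centre of the upright round wooden knob on the sliding jaw, 98 mm above the table: 20 to 22 mm thick, graspable from 66 to 98 mm above the table. It moves with the jaw.
- board: Beech toy ironing board, legs folded, 80 g, on its long edge in the vise, its y along the jaws, top 24 mm above them. 134 mm long (y = -64 to +70, narrow nose at +y), 50 tall (z), 20 thick (x). The top is 8 mm thick (x = -10 to -2); cross battens make up the 20 mm, the middle one from y = -17 to +17: grip there across x from above. Origin: middle of the lower edge.
- caddy: Low wooden caddy fixed on the table, 152 (x) x 276 (y) mm outside; walls 6 mm thick, 26 mm high from the table; floor 8 mm above the table. A divider 6 mm thick, 26 mm high, along y at x = 0 makes two lanes 67 mm wide (|x| = 3 to 70) and 264 mm long. Origin: under its centre, on the table. Outside its ends: hinge block (y = -173 to -138), catch block (y = 138 to 162), 80 mm high.
- keeper (a joint): Angle of the keeper bar, rad: 0 = shut, lying along the caddy's y over the divider, against its stop; grows as the free end swings level towards the caddy's +x, up to 1.75; stays where left. Near shut it must be pushed over a sprung steel ball in the catch block (about 6 N at the knob), which then stands behind it and holds it at 0 to 0.005.
- keeper_knob (a point): Top centre of the upright round wooden knob on the keeper bar, 190 mm from the hinge, 123 mm above the table: 20 to 22 mm thick, 31 mm tall on the bar. The bar is 36 mm wide and 10 mm thick, its underside 82 mm above the table, its free end 320 mm from the hinge.
- keeper_hinge (a point): Point on the keeper bar's upright hinge axis, on top of the bar, 92 mm above the table; fixed in the caddy at x = 0, y = -160 mm.
- iron: Small steel toy iron, 180 g, 87 mm long (its x, nose at +x, x = -42 to +43), 44 mm wide, 54 mm tall. A handle bar along x, 14 mm thick (y) and 60 mm long (x = -34 to +26), 42 to 54 mm up, over a body 26 mm high: pinch the handle across y from above. Stands on its sole; may be absent. Origin: underside, z up.
- bottle1: Toy detergent bottle of cream plastic, 60 g: flat-sided body 50 (its x) x 36 (its y) x 46 mm tall with a round cap (20 mm across) on top, 64 mm tall in all. Stands on the table at any yaw; may be absent. Origin: centre of its underside, z up.
- bottle2: Toy detergent bottle of cream plastic, 60 g: flat-sided body 50 (its x) x 36 (its y) x 46 mm tall with a round cap (20 mm across) on top, 64 mm tall in all. Stands on the table at any yaw; may be absent. Origin: centre of its underside, z up.
- bottle3: Toy detergent bottle of cream plastic, 60 g: flat-sided body 50 (its x) x 36 (its y) x 46 mm tall with a round cap (20 mm across) on top, 64 mm tall in all. Stands on the table at any yaw; may be absent. Origin: centre of its underside, z up.
- bottle4: Toy detergent bottle of cream plastic, 60 g: flat-sided body 50 (its x) x 36 (its y) x 46 mm tall with a round cap (20 mm across) on top, 64 mm tall in all. Stands on the table at any yaw; may be absent. Origin: centre of its underside, z up.
- basket: Bystander, leave where it is. Blue plastic slatted laundry basket, 104 x 158 x 77 mm tall, open and empty. Origin: centre of its underside.
- plant_pot: Bystander, leave where it is. Pink ceramic plant pot with a small plant, 74 mm across, about 100 mm tall with the plant. Origin: centre of its underside.

How it is judged:
By the outcome, as a careful person would: the job done as asked, in the order asked, and still so for the second after the job is handed in, with the robot touching nothing.
Of iron, bottle1, bottle2, bottle3, bottle4 only 3 to 5 are there at a start; the rules pass over those that are not, and their reading is None.
At some moment in a run one of iron, bottle1, bottle2, bottle3, bottle4 may be knocked a few centimetres aside while the robot is not near it.
It also fails if it takes over 210 s, if anything falls off the work surface, if the arm or the gripper's body presses on something with over 40 N, if the wrist force passes 120 N, or if a joint passes its speed limit or range.

## Working session

There is one attempt and no reset: what is moved stays moved. The work goes in short steps, each a Python script; the robot and the scene stay as the last script left them, time stands still between calls to the robot, and variables do not carry over. Pictures are saved under pics/ and viewed, at most 14 in all, crops included, and the job is handed in when it is done.

```bash
mkdir -p pics; ls; python3 - <<'E'
from workcell import manip, cam
import cv2
for n in("top","side"):
    im=cam.grab_frame(n); cv2.imwrite(f"pics/{n}0.png",im[:,:,::-1]); m=cam.camera_model(n); print(n,m)
print(cam.camera_model("wrist"),manip.hold_point_z,manip.get_state())
E
```

```text
pics
workcell.py
top {'fx': 352.841707264317, 'fy': 352.841707264317, 'cx': 254.23332066092726, 'cy': 191.03237500460898, 'k1': -0.0018042217528486425, 'world_from_camera': array([[ 0.02264463, -0.98445289,  0.17418302,  0.40257112],
       [-0.99974263, -0.02253834,  0.00258847, -0.04341049],
       [ 0.00137757, -0.1741968 , -0.98470989,  1.22293006],
       [ 0.        ,  0.        ,  0.        ,  1.        ]])}
side {'fx': 490.17652547368425, 'fy': 490.17652547368425, 'cx': 253.44910938864697, 'cy': 182.76740797123904, 'k1': -0.13448706885810532, 'world_from_camera': array([[-0.94467582, -0.2163886 ,  0.24650267,  0.28175865],
       [-0.3279853 ,  0.61483979, -0.71721522,  0.85377605],
       [ 0.00363755, -0.75838513, -0.65179656,  0.91023335],
       [ 0.        ,  0.        ,  0.        ,  1.        ]])}
{'fx': 330.39591551368216, 'fy': 330.39591551368216, 'cx': 255.75736102835404, 'cy': 195.02102443865834, 'k1': -0.023020963261794508, 'tool_from_camera': array([[-2.77064758e-04, -9.67252078e-01, -2.53817534e-01,
         6.96577476e-02],
       [ 9.99999959e-01, -2.48159954e
[... 352 characters left out ...]
, -8.45998176e-02]), 'joint_vel': array([ 9.72447613e-05, -1.70505366e-03, -1.56874105e-03,  1.08814565e-04,
        1.23556920e-03,  8.76877779e-04]), 'tau': array([ 3.05462063e-04, -4.98024523e+01, -2.85703236e+01,  7.00172293e-02,
        2.39205320e-02, -4.73110993e-05]), 'tool_pos': array([ 0.24201424, -0.49353833,  0.21816392]), 'ee_rot': array([[ 8.97894594e-01,  4.40210334e-01, -3.99133731e-04],
       [ 4.40210510e-01, -8.97894070e-01,  9.73036191e-04],
       [ 6.99607766e-05, -1.04938680e-03, -9.99999447e-01]]), 'wrist_force': array([ 0.1660504 ,  0.24992011, -0.24676357]), 'torque': array([0.00600648, 0.01579297, 0.04173252]), 'grasp_force': 0.0, 'finger_gap': 1.0024201047400978}
```

View pics/top0.png

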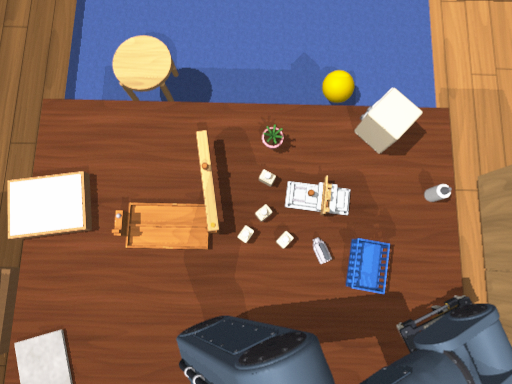

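View pics/side0.png

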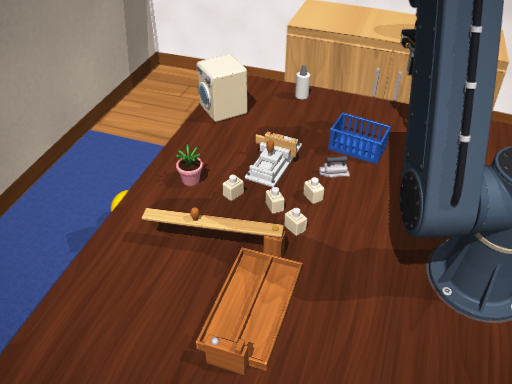

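The top view shows four cream bottles at about (268,177), (264,213), (246,235) and (285,240). The iron is at (321,250), the vise at (318,198) with the board at (326,195), and the caddy at (168,225). The keeper is open up to (203,132), the basket is at (370,265) and the plant at (273,137). Next I'll take wrist views for measuring.

```bash
cat > h.py <<'E'
from workcell import manip, cam
import numpy as np, cv2, pickle
def R(yaw):
    c,s=np.cos(yaw),np.sin(yaw); return np.array([[c,s,0],[s,-c,0],[0,0,-1.]])
def shot(name,save=None):
    st=manip.get_state(); im=cam.grab_frame(name)[:,:,::-1].copy(); m=cam.camera_model(name)
    if name=="wrist":
        T=np.eye(4); T[:3,:3]=st["ee_rot"]; T[:3,3]=st["tool_pos"]; m["world_from_camera"]=T@m["tool_from_camera"]
    if save: cv2.imwrite(f"pics/{save}.png",im); pickle.dump(m,open(f"pics/{save}.pkl","wb"))
    return im,m
def load(s): return cv2.imread(f"pics/{s}.png"),pickle.load(open(f"pics/{s}.pkl","rb"))
def ray(m,uv):
    K=np.array([[m["fx"],0,m["cx"]],[0,m["fy"],m["cy"]],[0,0,1]])
    p=cv2.undistortPoints(np.array([[uv]],float),K,np.array([m["k1"],0,0,0.]))[0,0]
    W=m["world_from_camera"]; d=W[:3,:3]@np.array([p[0],p[1],1]); return W[:3,3],d/np.linalg.norm(d)
def plane(m,uv,z):
    o,d=ray(m,uv); return o+d*(z-o[2])/d[2]
def tri(*obs):
    A=np.zeros((3,3)); b=np.zeros(3); L=[]
    for m,uv in obs:
        o,d=ray(m,uv); P=np.eye(3)-np.outer(d,d); A+=P; b+=P@o; L.append((o,P))
    x=np.linalg.solve(A,b); return x,max(np.linalg.norm(P@(x-o)) for o,P in L)
def proj(m,X):
    W=m["world_from_camera"]; c=W[:3,:3].T@(np.asarray(X)-W[:3,3]); a=c[:2]/c[2]; a=a*(1+m["k1"]*(a@a))
    return np.array([m["fx"]*a[0]+m["cx"],m["fy"]*a[1]+m["cy"]])
E
python3 - <<'E'
from h import *
for i,(x,y,z) in enumerate([(.5,-.27,.3),(.5,-.1,.3),(.5,.15,.32),(.5,.3,.32)]):
    manip.reach([x,y,z],R(0)); manip.sleep(.2); shot("wrist",f"w{i}")
print(manip.get_state()["time"],manip.get_state()["tool_pos"],manip.get_state()["joint_pos"])
E
```

```text
4.7667 [0.50032898 0.29900246 0.32024485] [ 4.58845250e-01  3.31113856e-01  1.42750057e+00 -9.99414026e-05
  1.38266024e+00  2.03111183e+00]
```

View pics/w0.png

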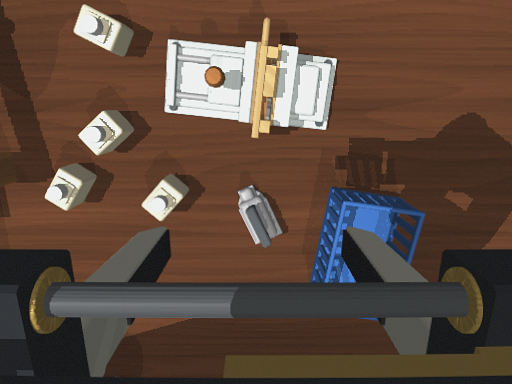

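View pics/w2.png

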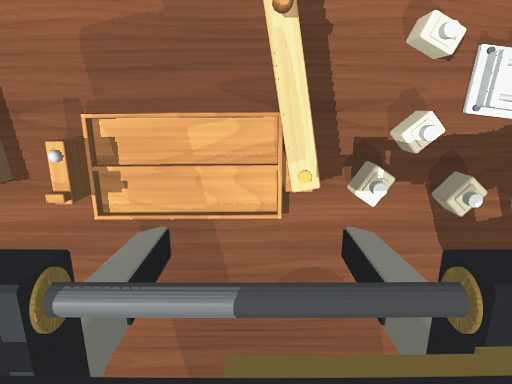

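w0 shows the jaw knob at (214,76), the board at about (263,75) with its nose up (+x), the iron at (258,215) and four bottles on the left. w2 shows the caddy interior spanning (85–280, 115–217), the hinge disc at (305,177) and the catch ball at (55,156). The keeper is swung open. I'll zoom in to choose the features to mask.

```bash
python3 - <<'E'
from h import *
w0,m0=load("w0");w1,m1=load("w1");w3,_=load("w3")
c=lambda im,x,y,w,h,s:cv2.resize(im[y:y+h,x:x+w],None,fx=s,fy=s,interpolation=cv2.INTER_CUBIC)
a=np.hstack([c(w1,130,0,240,230,1.667),c(w0,150,0,200,192,2)[:383]])[:383]
b=c(w3,60,0,400,200,1)
d=c(w0,40,150,250,110,1.6)
b=np.hstack([b,cv2.copyMakeBorder(d,0,200-d.shape[0],0,0,cv2.BORDER_CONSTANT)])
cv2.imwrite("pics/mont.png",np.vstack([a[:,:800],b]))
h=cv2.cvtColor(w0,cv2.COLOR_BGR2HSV)
for n,p in dict(cap=(97,26),bodytop=(112,28),cap2=(98,132),bt2=(118,120),knob=(214,74),board=(258,130),ironbody=(270,225),basket=(370,210),table=(200,150)).items(): print(n,h[p[1],p[0]])
E
```

```text
cap [ 55   9 170]
bodytop [ 40   6 245]
cap2 [ 90   2 243]
bt2 [ 21  48 102]
knob [ 14 155 201]
board [ 17 109 154]
ironbody [150   2 127]
basket [108 167 206]
table [ 11 145 109]
```

View pics/mont.png

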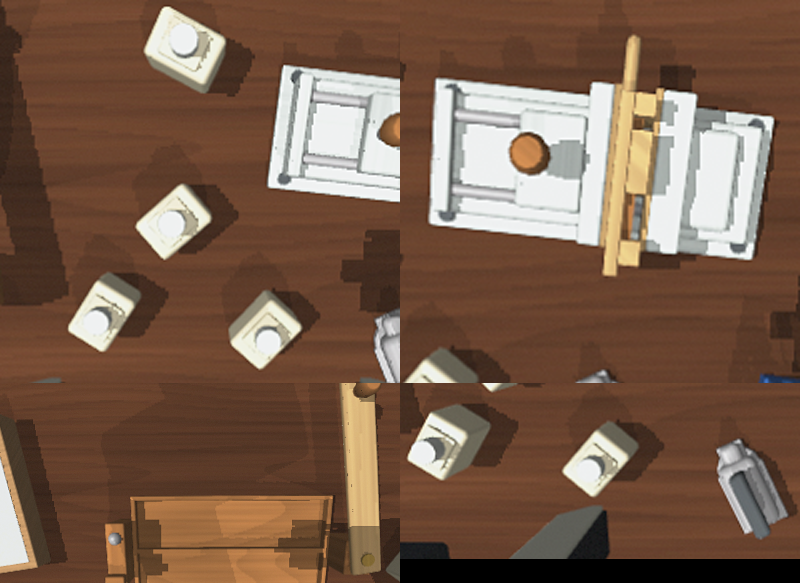

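The montage shows neutral white caps on cream bodies, an orange-brown jaw knob about 40 mm from the board, and a dark grey iron handle. Next I'll measure the vise, knob and board.

```bash
cat >> h.py <<'E'
def comps(mask,amin=30):
    mask=cv2.morphologyEx(mask.astype(np.uint8)*255,cv2.MORPH_OPEN,np.ones((3,3),np.uint8))
    n,l,s,c=cv2.connectedComponentsWithStats(mask)
    return [(c[i],s[i],l==i) for i in range(1,n) if s[i][4]>=amin]
def wrect(m,blob,z):
    cs,_=cv2.findContours(blob.astype(np.uint8),cv2.RETR_EXTERNAL,cv2.CHAIN_APPROX_NONE)
    P=np.array([plane(m,p[0].astype(float),z)[:2] for p in max(cs,key=cv2.contourArea)])
    return rectaxis(P)
def rectaxis(P):
    r=cv2.minAreaRect((np.array(P)*1000).astype(np.float32)); b=cv2.boxPoints(r)/1000
    e=[b[1]-b[0],b[2]-b[1]]; e.sort(key=np.linalg.norm)
    return np.array(r[0])/1000,[np.linalg.norm(e[1]),np.linalg.norm(e[0])],np.arctan2(e[1][1],e[1][0])%np.pi
E
python3 - <<'E'
from h import *
np.set_printoptions(precision=4,suppress=True)
for w in("w0","w1"):
    im,m=load(w); H,S,V=cv2.split(cv2.cvtColor(im,cv2.COLOR_BGR2HSV)); r=np.indices(H.shape)[0]
    print(w)
    for c,s,b in comps((H<=15)&(S>140)&(V>140)&(r<230),40): print(" knob?",c,s)
    for c,s,b in comps((H>=15)&(H<=25)&(S>60)&(V>130)&(r<230),40): print(" board?",c,s,wrect(m,b,.08))
    for c,s,b in comps((S<35)&(V>120)&(r<230),300): print(" white?",c,s,wrect(m,b,.03))
E
```

```text
w0
 knob? [212.7094  75.6108] [205  68  16  16 203]
 board? [263.5128  80.6628] [ 250   18   32  120 1880] (array([ 0.599 , -0.2811]), [np.float32(0.12629522), np.float32(0.026379364)], np.float32(3.031378))
 board? [272.3529 108.3529] [271 101   4  16  51] (array([ 0.5689, -0.2895]), [np.float32(0.01642563), np.float32(0.0033792113)], np.float32(0.009843167))
 white? [93.2941 28.6215] [ 75   7  44  42 782] (array([ 0.6648, -0.0771]), [np.float32(0.047122847), np.float32(0.032637242)], np.float32(1.1019756))
 white? [210.1213  79.4382] [ 164   39   93   84 6027] (array([ 0.6059, -0.2126]), [np.float32(0.1095334), np.float32(0.09721738)], np.float32(1.459646))
 white? [303.1388  89.4546] [ 273   45   64   85 4056] (array([ 0.5927, -0.3315]), [np.float32(0.09717675), np.float32(0.06938634)], np.float32(3.030793))
 white? [ 96.4883 132.4805] [ 79 113  42  41 641] (array([ 0.5389, -0.0665]), [np.float32(0.047718704), np.float32(0.032985356)], np.float32(2.2531688))
 white? [ 59.6578 188.6919] [ 46 170  34  39 529] (array([ 0.4637, -0.0055]), [np.float32(0.047892153), np.float32(0.0332389
[... 1179 characters left out ...]
0.5936, -0.3332]), [np.float32(0.09696584), np.float32(0.052805737)], np.float32(3.0304704))
 white? [231.3734 133.0211] [213 113  42  41 758] (array([ 0.5388, -0.0718]), [np.float32(0.0477527), np.float32(0.033276267)], np.float32(2.2673974))
 white? [187.3851 190.0893] [172 171  37  39 605] (array([ 0.4632, -0.0112]), [np.float32(0.047390483), np.float32(0.033089753)], np.float32(2.5369227))
 white? [366.48   209.2329] [355 190  28  40 700] (array([ 0.4341, -0.2556]), [np.float32(0.05630168), np.float32(0.037342437)], np.float32(3.1377504))
 white? [285.1192 206.7827] [270 197  29  23 428] (array([ 0.4413, -0.1414]), [np.float32(0.03240986), np.float32(0.032190707)], np.float32(2.3801134))
```

```bash
cat >> h.py <<'E'
def yawpick(pos,yaws):
    "tool yaw whose last joint stays furthest from its limit"
    q=[(abs(manip.ik(pos,R(y))[5]),y) for y in yaws if manip.ik(pos,R(y)) is not None]; return min(q)[1]
def st(): 
    s=manip.get_state(); print("t %.1f tcp"%s["time"],s["tool_pos"].round(4),"F",s["wrist_force"].round(1),"gap %.4f grip %.1f"%(s["finger_gap"]*.093,s["grasp_force"])); return s
np.set_printoptions(precision=4,suppress=True)
E
python3 - <<'E'
from h import *
m0=load("w0")[1];m1=load("w1")[1]
k,e=tri((m0,(212.7,75.6)),(m1,(371.8,76.6))); print("knob",k,e)
assert e<.004 and .08<k[2]<.11
a=1.461; d=np.array([np.cos(a),np.sin(a),0])
y=yawpick([k[0],k[1],.15],[a,a-np.pi]); print("yaw",y)
manip.set_gripper(.6); manip.reach([k[0],k[1],.17],R(y))
manip.move_straight([k[0],k[1],.072],contact_N=8); st()
manip.set_gripper(0,30); s=st(); p=s["tool_pos"]
h=manip.move_straight(p+.055*d,speed=.04,contact_N=22); s=st(); print(h,"travel",(s["tool_pos"]-p)@d)
manip.set_gripper(.6); manip.move_straight(s["tool_pos"]+[0,0,.1])
# look at the board from two places, camera above it
b=np.array([.60,-.278])
for i,o in enumerate([-.04,.05]):
    manip.reach([b[0]-.05,b[1]+o,.25],R(0)); manip.sleep(.2); shot("wrist",f"b{i}")
st()
E
```

```text
knob [ 0.6027 -0.2249  0.0942] 0.00022980030476446987
yaw 1.461
t 8.4 tcp [ 0.6033 -0.2251  0.0729] F [0.2 0.5 0.6] gap 0.0559 grip 0.0
t 9.1 tcp [ 0.6035 -0.2251  0.0722] F [ 5.6 -1.2 -1.6] gap 0.0195 grip 30.0
t 10.1 tcp [ 0.6084 -0.1805  0.0721] F [-0.3 -3.9  3.4] gap 0.0194 grip 30.0
True travel 0.04481993994701752
t 13.8 tcp [ 0.5499 -0.2288  0.2498] F [ 0.5  0.6 -0. ] gap 0.0560 grip 0.0
```

View pics/b0.png

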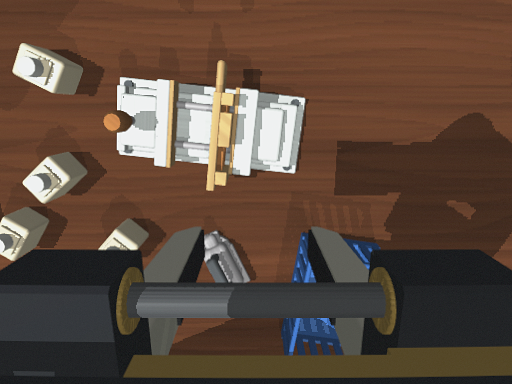

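b0 shows the jaw back with its knob at (112,121). The board is still standing from (221,62) to (211,188), with its middle batten at about (225,128).

```bash
python3 - <<'E'
from h import *
obs=[]
for w in("b0","b1"):
    im,m=load(w); H,S,V=cv2.split(cv2.cvtColor(im,cv2.COLOR_BGR2HSV)); r=np.indices(H.shape)[0]
    cs=[c for c in comps((H>=15)&(H<=25)&(S>60)&(V>130)&(r<225),60)]
    # reference shape: elongated comp nearest the projected expectation
    e=proj(m,[.6,-.278,.08]); c,s,b=min([c for c in cs if c[1][4]>400],key=lambda c:np.linalg.norm(c[0]-e))
    ys,xs=np.nonzero(b); t,bo=ys.min(),ys.max()
    f=lambda row:(xs[ys==row].min()+xs[ys==row].max())/2
    obs.append((m,(f(t+4),t+1.),(f(bo-4),bo-1.))); print(w,c,s,obs[-1][1:])
n,e1=tri(*[(o[0],o[1]) for o in obs]); h,e2=tri(*[(o[0],o[2]) for o in obs])
print("nose",n,e1,"heel",h,e2,"len",np.linalg.norm((n-h)[:2]),"ang",np.arctan2(*(n-h)[1::-1]))
E
```

```text
b0 [218.743  129.2881] [ 206   60   28  131 1739] ((np.float64(220.0), np.float64(61.0)), (np.float64(209.5), np.float64(189.0)))
b1 [304.7538 129.2403] [ 287   60   38  131 2376] ((np.float64(308.5), np.float64(61.0)), (np.float64(294.5), np.float64(189.0)))
nose [ 0.6655 -0.2815  0.0632] 7.86811216023858e-07 heel [ 0.5382 -0.2691  0.08  ] 6.490371623973837e-05 len 0.12789221358042052 ang -0.09716701828895924
```

```bash
python3 - <<'E'
from h import *
g=np.array([.6012,-.2821]); y=yawpick([*g,.15],[-.110,-.110+np.pi]); print("yaw",y)
manip.set_gripper(.6); manip.reach([*g,.16],R(y)); manip.move_straight([*g,.061],speed=.08,contact_N=8); st()
manip.set_gripper(0,30); st()
manip.move_straight([*g,.20],speed=.1); st()
m2=load("w2")[1];m3=load("w3")[1]
for n,a,b in [("hinge",(305,177),(427,177)),("ball",(55,156),(175,155)),("cornerTL",(82,114),(191,114)),("cornerTR",(281,113),(392,113))]:
    print(n,*tri((m2,a),(m3,b)))
for w in("w2","w3"):
    im,m=load(w); H,S,V=cv2.split(cv2.cvtColor(im,cv2.COLOR_BGR2HSV)); r=np.indices(H.shape)[0]
    for c,s,b in comps((H<=15)&(S>140)&(V>140)&(r<225),300): print(w,c,s,wrect(m,b,.008))
    for c,s,b in comps((H<=15)&(S>120)&(V>100)&(r<225),6000): print(w,"all",c,s,wrect(m,b,.026))
    for c,s,b in comps((H<=15)&(S>150)&(V>90)&(r<30),100): print(w,"knob",c,s)
    for c,s,b in comps((H>=16)&(H<=30)&(S>60)&(V>110)&(r<225),1000): print(w,"bar",c,s,wrect(m,b,.092))
E
```

```text
yaw -0.11
t 15.9 tcp [ 0.6015 -0.2823  0.0616] F [-0.6 -0.2 -0.7] gap 0.0556 grip 0.0
t 16.6 tcp [ 0.6012 -0.282   0.061 ] F [-0.3  1.3  0.6] gap 0.0200 grip 30.0
t 18.1 tcp [ 0.601  -0.282   0.1993] F [-0.2 -0.6 -0. ] gap 0.0196 grip 30.0
hinge [0.4888 0.0891 0.0901] 9.492048919388456e-06
ball [0.5142 0.3988 0.0781] 0.0003604540357831469
cornerTL [0.5632 0.3874 0.0211] 0.0003401186235105644
cornerTR [0.564  0.115  0.0279] 0.00018245833166477324
w2 [68.4952  9.071 ] [   0    0  162   23 2480] (array([0.6983, 0.3812]), [np.float32(0.2183561), np.float32(0.026303522)], np.float32(1.5828145))
w2 [363.6839   8.6399] [ 324    0   85   22 1433] (array([0.6947, 0.0044]), [np.float32(0.11034572), np.float32(0.02521214)], np.float32(1.5775058))
w2 [480.901    6.7643] [440   0  72  17 717] (array([ 0.6992, -0.1419]), [np.float32(0.097868696), np.float32(0.019391306)], np.float32(1.5879998))
w2 [52.3735 29.6041] [ 12  21  74  17 490] (array([0.6749, 0.4259]), [np.float32(0.102527946), np.float32(0.015346086)], np.float32(1.6155329))
w2 [364.2323  30.0935] [335  26  57   9 310] (array([0.6708, 0
[... 2520 characters left out ...]
rray([0.4543, 0.2454]), [np.float32(0.25395563), np.float32(0.06861882)], np.float32(1.578782))
w3 [353.6278 211.4888] [302 184  84  35 403] (array([0.4143, 0.1594]), [np.float32(0.13263291), np.float32(0.048900332)], np.float32(1.9665196))
w3 all [293.0704 135.5806] [ 190  112  203   53 8588] (array([0.5302, 0.2507]), [np.float32(0.2749356), np.float32(0.070639215)], np.float32(1.5799677))
w3 all [294.8687 188.7349] [ 200  156  187   57 7677] (array([0.4646, 0.2471]), [np.float32(0.26291695), np.float32(0.08045256)], np.float32(1.5770569))
w3 bar [421.0865  94.7791] [ 400    0   41  192 5735] (array([0.5797, 0.1077]), [np.float32(0.21695122), np.float32(0.03731365)], np.float32(0.17112567))
```

```bash
cat >> h.py <<'E'
CO=np.array([.4878,.249]); CY=.006
def cad(x,y): c,s=np.cos(CY),np.sin(CY); return CO+[c*x-s*y,s*x+c*y]
def put(p,yaw,z,zup=.2,open_=.45):
    "lower what is held at p to tool height z (floor contact expected there), release, back up"
    manip.reach([*p,zup],R(yaw)); manip.move_straight([*p,z+.012],speed=.12)
    h=manip.move_straight([*p,z-.004],speed=.02,contact_N=5); s=st(); print("floor contact",h)
    manip.set_gripper(open_); manip.move_straight([*p,zup],speed=.15)
E
python3 - <<'E'
from h import *
p=cad(.0365,.055); y=yawpick([*p,.1],[np.pi/2+CY]); print(p,y)
put(p,y,.039,open_=.4)
# look for bottles and the iron
for i,(x,yy) in enumerate([(.5,-.08),(.5,-.2)]):
    manip.reach([x,yy,.3],R(0)); manip.sleep(.2); shot("wrist",f"c{i}")
shot("top","top1");st()
E
python3 - <<'E'
from h import *
w,_=load("c1"); t,_=load("top1"); 
cv2.imwrite("pics/m2.png",np.hstack([w[:260],cv2.resize(t[180:280,100:215],(288,260),interpolation=cv2.INTER_CUBIC)]))
E
```

```text
[0.524  0.3042] 1.5767963267948966
t 22.3 tcp [0.524  0.3042 0.0389] F [-1.1 -0.3  5.1] gap 0.0198 grip 30.0
floor contact True
t 26.6 tcp [ 0.5002 -0.1992  0.3001] F [-0.   0.2  0.8] gap 0.0370 grip 0.0
```

View pics/m2.png

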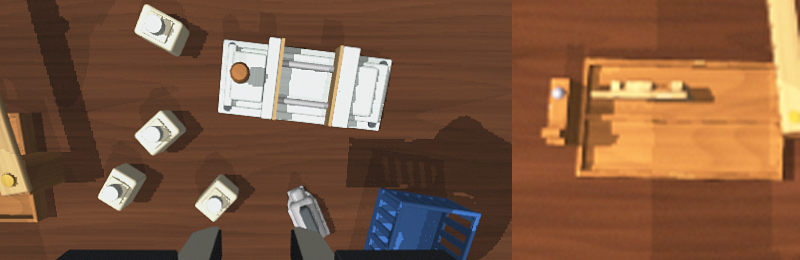

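The board stands in the +x lane near the catch end, and all the bottles and the iron are still in place. Next I'll measure the bottles in c0 and c1.

```bash
cat >> h.py <<'E'
def bottles(im,m,rmax=235):
    "list of (approx xy at z=.046, rect size, long-axis angle, cap pixel, cap area)"
    H,S,V=cv2.split(cv2.cvtColor(cv2.medianBlur(im,3),cv2.COLOR_BGR2HSV)); r=np.indices(H.shape)[0]; out=[]
    for c,s,b in comps((S<60)&(V>150)&(r<rmax),250):
        ctr,sz,a=wrect(m,b,.046)
        if not(.035<sz[0]<.065 and .025<sz[1]<.05): continue
        k=comps(b&(S<12),25)
        k=max(k,key=lambda q:q[1][4]) if k else (np.array([np.nan]*2),[0]*5,0)
        out.append((ctr,np.array(sz),a,k[0],k[1][2:]))
    return out
E
python3 - <<'E'
from h import *
A=[(bottles(*load(w)),load(w)[1]) for w in("c0","c1")]
for o in A[0][0]:
    print("c0",o)
    for q in A[1][0]:
        if np.linalg.norm(o[0]-q[0])<.015: print(" c1",q,"cap",*tri((A[0][1],o[3]),(A[1][1],q[3])))
E
```

```text
c0 (array([ 0.6612, -0.0832]), array([0.0485, 0.0351], dtype=float32), np.float32(1.0966375), array([259.5632,  23.0958]), array([ 18,  19, 261], dtype=int32))
 c1 (array([ 0.6615, -0.0843]), array([0.0486, 0.035 ], dtype=float32), np.float32(1.093414), array([148.5508,  23.1962]), array([ 26,  27, 423], dtype=int32)) cap [ 0.6589 -0.0831  0.0766] 0.00023917599250881775
c0 (array([ 0.5399, -0.073 ]), array([0.0489, 0.035 ], dtype=float32), np.float32(2.2712631), array([250.5749, 134.256 ]), array([ 16,  16, 207], dtype=int32))
 c1 (array([ 0.5398, -0.0742]), array([0.0485, 0.0348], dtype=float32), np.float32(2.3049257), array([149.1164, 137.3545]), array([ 23,  24, 378], dtype=int32)) cap [ 0.5385 -0.0731  0.0724] 0.0016980086802530338
c0 (array([ 0.4673, -0.0149]), array([0.0488, 0.0346], dtype=float32), np.float32(2.5499878), array([203.9405, 193.0973]), array([ 16,  15, 185], dtype=int32))
 c1 (array([ 0.4672, -0.0164]), array([0.0482, 0.0347], dtype=float32), np.float32(2.5519586), array([108.81  , 194.1538]), array([ 18,  17, 221], dtype=int32)) cap [ 0.4666 -0.0146  0.0656] 0.0006710446719204932
c0 (array([ 0.4522, -0.1442]), array([0.0488, 0.0355], dtype=float32), np.float32(2.403233), array([307.6364, 204.7898]), array([ 15,  15, 176], dtype=int32))
 c1 (array([ 0.4523, -0.1455]), array([0.0487, 0.0354], dtype=float32), np.float32(2.3989658), array([213.8278, 204.8889]), array([ 15,  15, 180], dtype=int32)) cap [ 0.4507 -0.1454  0.0606] 7.978365484960041e-05
c0 (array([ 0.4292, -0.2531]), array([0.0499, 0.0265], dtype=float32), np.float32(0.078478575), array([385.9284, 216.8222]), array([ 21,  36, 405], dtype=int32))
 c1 (array([ 0.4369, -0.254 ]), array([0.0403, 0.0276], dtype=float32), np.float32(2.9469094), array([297.4598, 212.717 ]), array([ 23,  29, 311], dtype=int32)) cap [ 0.4314 -0.2548  0.0421] 0.0027887224601720623
```

```bash
cat >> h.py <<'E'
def fetch(guess,slot,tag):
    g=np.array(guess); v=[g[0]-.06,g[1]]
    manip.reach([*v,.28],R(0)); manip.sleep(.15); im,m=shot("wrist",tag)
    B=[b for b in bottles(im,m) if np.linalg.norm(b[0]-g)<.05]
    if not B: print("NOT FOUND near",g); return False
    c,sz,a,_,_=min(B,key=lambda b:np.linalg.norm(b[0]-g)); print(tag,c,sz,a)
    if not(.045<sz[0]<.053 and .032<sz[1]<.039): print("bad size"); return False
    y=yawpick([*c,.1],[a+np.pi/2,a-np.pi/2]); manip.set_gripper(.5)
    manip.reach([*c,.13],R(y))
    if manip.move_straight([*c,.052],speed=.1,contact_N=8): print("touched"); st(); manip.move_straight([*c,.15]); return False
    manip.set_gripper(0,15); s=st(); 
    if not .017<s["finger_gap"]*.093<.023: print("bad grip"); return False
    manip.move_straight([*c,.17],speed=.15)
    p=cad(*slot); q=manip.ik([*p,.2],R(CY+np.pi/2)); yp=yawpick([*p,.1],[CY+np.pi/2,CY-np.pi/2])
    put(p,yp,.060,open_=.4); return True
E
python3 - <<'E'
from h import *
print(fetch([.467,-.0155],[.0365,-.092],"f0"))
shot("top","top2"); st()
E
python3 - <<'E'
from h import *
t,_=load("top2"); cv2.imwrite("pics/m3.png",cv2.resize(t[120:280,100:350],(750,480),interpolation=cv2.INTER_CUBIC))
E
```

```text
f0 [ 0.4663 -0.0147] [0.0491 0.0352] 2.5479646
t 30.5 tcp [ 0.4665 -0.0147  0.0521] F [0.6 0.5 1.3] gap 0.0191 grip 15.0
t 34.0 tcp [0.5252 0.1572 0.0598] F [0.9 0.5 2.2] gap 0.0193 grip 15.0
floor contact True
True
t 35.7 tcp [0.5244 0.1571 0.199 ] F [ 0.5 -0.4 -0.1] gap 0.0372 grip 0.0
```

View pics/m3.png

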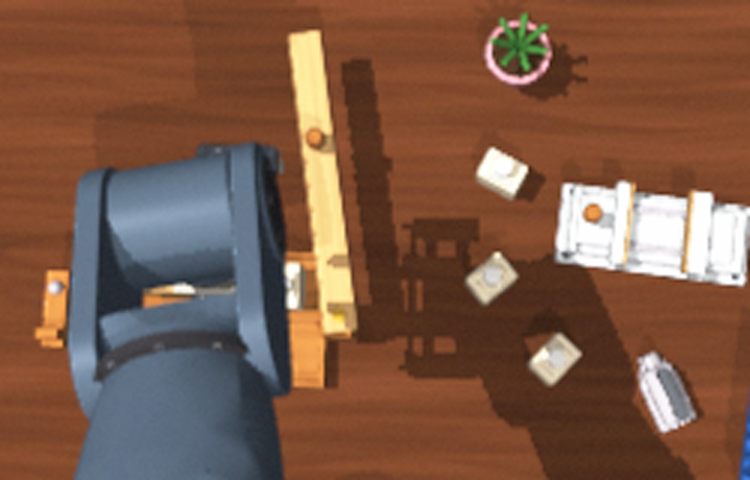

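The first bottle is in the caddy near the hinge end, at about (293,285) in the zoom. The other three bottles and the iron are unmoved, so I'll fetch the rest of the bottles and then look at the iron.

```bash
python3 - <<'E'
from h import *
for g,s,t in [([.661,-.084],[.0365,-.042],"f1"),([.540,-.0735],[-.0365,-.088],"f2"),([.452,-.145],[-.0365,-.032],"f3")]:
    if not fetch(g,s,t): print("STOP",t); break
else:
    for i,yy in enumerate([-.22,-.29]):
        manip.reach([.37,yy,.24],R(0)); manip.sleep(.15); shot("wrist",f"i{i}")
st()
E
python3 - <<'E'
from h import *
a,_=load("i0");b,_=load("i1")
f=lambda im:cv2.resize(im[60:250,130:390],(400,292),interpolation=cv2.INTER_CUBIC)
cv2.imwrite("pics/m4.png",np.hstack([f(a),f(b)]))
E
```

```text
f1 [ 0.6625 -0.0836] [0.0489 0.0354] 1.1074657
t 41.1 tcp [ 0.6626 -0.0837  0.0522] F [1.5 0.7 2.1] gap 0.0195 grip 15.0
t 45.3 tcp [0.5247 0.2072 0.0597] F [ 0.9 -0.2  2.6] gap 0.0195 grip 15.0
floor contact True
f2 [ 0.5397 -0.073 ] [0.0485 0.0347] 2.271602
t 50.9 tcp [ 0.5398 -0.073   0.0521] F [-0.8 -0.6  0.8] gap 0.0195 grip 15.0
t 54.6 tcp [0.4523 0.1608 0.0598] F [ 1.1 -0.6  2. ] gap 0.0195 grip 15.0
floor contact True
f3 [ 0.451  -0.1453] [0.0489 0.0352] 2.394888
t 60.3 tcp [ 0.4511 -0.1454  0.0521] F [ 0.3 -0.7  0.7] gap 0.0193 grip 15.0
t 64.5 tcp [0.4519 0.2168 0.0598] F [ 1.5 -0.4  2.3] gap 0.0193 grip 15.0
floor contact True
t 68.5 tcp [ 0.3701 -0.2892  0.2401] F [-0.4  0.4 -0.2] gap 0.0371 grip 0.0
```

View pics/m4.png

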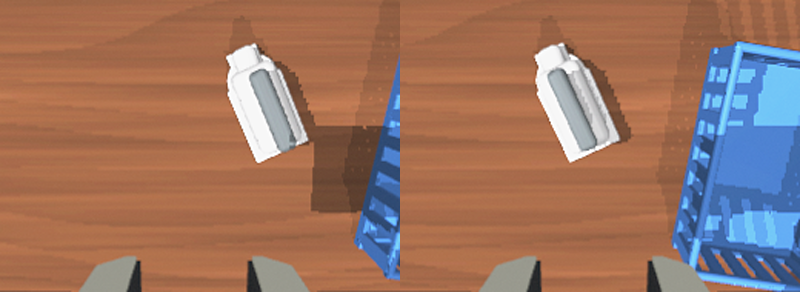

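The iron's grey handle runs (262,70)→(288,148) in the left panel and (555,70)→(588,150) in the right. The basket is well clear of it. Next I'll segment the handle and pick the iron up.

```bash
python3 - <<'E'
from h import *
O=[]
for w in("i0","i1"):
    im,m=load(w); H,S,V=cv2.split(cv2.cvtColor(im,cv2.COLOR_BGR2HSV)); r,cc=np.indices(H.shape)
    roi=(r<175)&(r>80)&(cc<345)
    for c,s,b in comps((S<70)&(V>100)&(V<190)&roi,150):
        ctr,sz,a=wrect(m,b,.054); print(w,c,s,ctr,sz,a,"HSV",np.median(H[b]),np.median(S[b]),np.median(V[b]))
        if .045<sz[0]<.075 and sz[1]<.03: O.append((m,c,ctr,a,sz))
if len(O)==2:
    X,e=tri((O[0][0],O[0][1]),(O[1][0],O[1][1])); print("handle",X,e)
E
```

```text
i0 [306.795  131.2452] [292 105  30  54 722] [ 0.4162 -0.2732] [np.float32(0.05841243), np.float32(0.014124279)] 0.42920646 HSV 100.0 20.0 178.0
i1 [244.7343 132.3234] [227 104  32  54 606] [ 0.4174 -0.2767] [np.float32(0.05920204), np.float32(0.016419496)] 0.37809527 HSV 100.0 20.0 180.0
handle [ 0.4144 -0.2765  0.0283] 0.00080629284532232
```

```bash
python3 - <<'E'
from h import *
for lo,hi,smin in [(90,205,0),(90,230,12),(120,200,12)]:
  O=[]
  for w in("i0","i1"):
    im,m=load(w); H,S,V=cv2.split(cv2.cvtColor(im,cv2.COLOR_BGR2HSV)); r,cc=np.indices(H.shape)
    roi=(r<175)&(r>80)&(cc<345)
    cs=comps((S<70)&(S>=smin)&(V>lo)&(V<hi)&roi&(H>85)&(H<120),150)
    if not cs: continue
    c,s,b=max(cs,key=lambda q:q[1][4])
    ctr,sz,a=wrect(m,b,.054); uv=cv2.minAreaRect(np.argwhere(b)[:,::-1].astype(np.float32)); print(lo,hi,smin,w,uv,s[4],ctr,sz,a); O.append((m,uv[0]))
  if len(O)==2: print(tri(*O))
E
```

```text
90 205 0 i0 ((307.0888671875, 130.75634765625), (55.313560485839844, 14.115154266357422), 67.52056884765625) 733 [ 0.4169 -0.2731] [np.float32(0.05784771), np.float32(0.014548189)] 0.42666376
90 205 0 i1 ((241.78018188476562, 130.83421325683594), (57.627464294433594, 12.827696800231934), 65.0952377319336) 696 [ 0.4164 -0.2745] [np.float32(0.059289802), np.float32(0.013430671)] 0.42797333
(array([ 0.4167, -0.274 ,  0.0467]), np.float64(0.0002492261778431437))
90 230 12 i0 ((306.7942199707031, 131.08627319335938), (54.91518020629883, 12.702483177185059), 67.2490234375) 682 [ 0.4165 -0.2729] [np.float32(0.0574099), np.float32(0.013187627)] 0.43148836
90 230 12 i1 ((241.45437622070312, 130.8247833251953), (56.36412811279297, 12.244620323181152), 65.0952377319336) 670 [ 0.4164 -0.2742] [np.float32(0.058026288), np.float32(0.012917075)] 0.4282261
(array([ 0.4165, -0.2737,  0.0469]), np.float64(7.080092364462759e-05))
120 200 12 i0 ((306.5198669433594, 131.20132446289062), (54.91518020629883, 12.107519149780273), 67.2490234375) 641 [ 0.4164 -0.2725] [np.float32(0.057387933), np.float32(0.012578078)] 0.43768564
120 200 12 i1 ((241.01365661621094, 131.02938842773438), (56.36412811279297, 11.27282428741455), 65.0952377319336) 617 [ 0.4162 -0.2737] [np.float32(0.058027975), np.float32(0.011942431)] 0.4333773
(array([ 0.4164, -0.2732,  0.0479]), np.float64(0.000117422835297018))
```

```bash
python3 - <<'E'
from h import *
g=np.array([.4165,-.2735]); y=yawpick([*g,.1],[.428,.428-np.pi]); print("yaw",y)
manip.set_gripper(.5); manip.reach([*g,.15],R(y))
if manip.move_straight([*g,.032],speed=.08,contact_N=8): print("touched"); st(); manip.move_straight([*g,.15])
else:
    manip.set_gripper(0,30); s=st()
    if .012<s["finger_gap"]*.093<.017:
        manip.move_straight([*g,.2],speed=.15); st()
        p=cad(-.0365,.068); yp=yawpick([*p,.1],[CY+np.pi/2,CY-np.pi/2]); print("place yaw",yp)
        put(p,yp,.040,open_=.35)
        for i,yy in enumerate([.15,.3]):
            manip.reach([.5,yy,.32],R(0)); manip.sleep(.2); shot("wrist",f"d{i}")
shot("top","top3"); st()
E
python3 - <<'E'
from h import *
a,_=load("d0");b,_=load("d1")
f=lambda im,x:cv2.resize(im[0:235,x:x+300],(400,313),interpolation=cv2.INTER_CUBIC)
cv2.imwrite("pics/m5.png",np.hstack([f(a,40),f(b,160)]))
E
```

```text
yaw 0.428
t 71.7 tcp [ 0.4165 -0.2736  0.032 ] F [ 0.4 -0.7  0.4] gap 0.0138 grip 30.0
t 72.9 tcp [ 0.4161 -0.2732  0.1992] F [-0.6  1.1 -1.8] gap 0.0136 grip 30.0
place yaw 1.5767963267948966
t 77.0 tcp [0.4511 0.3167 0.0398] F [-0.2 -2.   5.4] gap 0.0137 grip 30.0
floor contact True
t 81.2 tcp [0.5003 0.2992 0.3202] F [0.4 0.6 0.5] gap 0.0325 grip 0.0
```

View pics/m5.png

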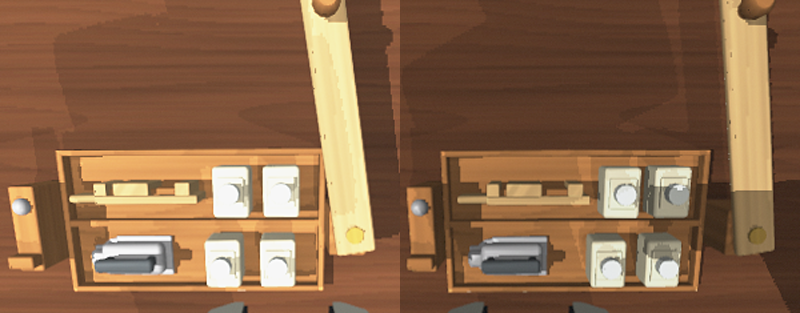

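The board, iron and four bottles all stand in the two lanes, and each one touched the floor at the expected height. Next I'll measure the keeper knob.

```bash
python3 - <<'E'
from h import *
O=[];Hg=[]
for i,yy in enumerate([.08,.17]):
    manip.reach([.60,yy,.3],R(0)); manip.sleep(.2); im,m=shot("wrist",f"k{i}")
    H,S,V=cv2.split(cv2.cvtColor(im,cv2.COLOR_BGR2HSV))
    e=proj(m,[.676,.121,.123]); r,c=np.indices(H.shape)
    roi=(abs(c-e[0])<28)&(abs(r-e[1])<28)
    cs=comps((H<=14)&(S>130)&(V>130)&roi,60)
    for q in cs: print(i,e,q[0],q[1])
    k=max(cs,key=lambda q:q[1][4]); O.append((m,k[0]))
    bar=[q for q in comps((H>=15)&(H<=30)&(S>60)&(V>110),1500) if np.hypot(*(q[0]-e))<80]
    for q in bar: print("bar",wrect(m,q[2],.092))
print("knob",*tri(*O)); st()
E
python3 - <<'E'
from h import *
a,_=load("k0");b,_=load("k1")
cv2.imwrite("pics/m6.png",np.hstack([cv2.resize(x,(400,300)) for x in(a,b)]))
E
```

```text
0 [216.2576 101.5604] [237.4091  76.8182] [233  74  10   7  66]
0 [216.2576 101.5604] [193.7165  85.6804] [189  76  12  19 194]
0 [216.2576 101.5604] [239.2741  87.7407] [234  82  11  13 135]
bar (array([0.6259, 0.1185]), [np.float32(0.31010267), np.float32(0.047969747)], np.float32(0.16806602))
1 [304.0223 101.8971] [296.5537  99.8512] [292  91  13  19 121]
bar (array([0.6397, 0.1163]), [np.float32(0.28403816), np.float32(0.03721955)], np.float32(0.16587745))
knob [0.6822 0.1341 0.176 ] 0.005591492646007208
t 83.1 tcp [0.6001 0.1691 0.3001] F [-0.  -0.4 -1. ] gap 0.0329 grip 0.0
```

View pics/m6.png

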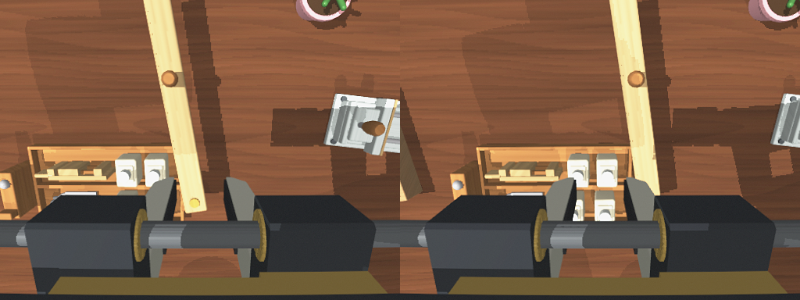

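The knob shows at (215.7,99) in k0 and (302,99.5) in k1. The masks caught table edges beside it, so I'll use a tight region instead.

```bash
python3 - <<'E'
from h import *
O=[]
for w,e in(("k0",(215.7,99)),("k1",(302,99.5))):
    im,m=load(w); g=cv2.cvtColor(im,cv2.COLOR_BGR2GRAY); H,S,V=cv2.split(cv2.cvtColor(im,cv2.COLOR_BGR2HSV))
    r,c=np.indices(H.shape); roi=np.hypot(c-e[0],r-e[1])<15
    print(w,[tuple(cv2.cvtColor(im,cv2.COLOR_BGR2HSV)[int(e[1]),int(e[0])+d]) for d in(-16,-8,0,8,16)])
    cs=comps((H<=15)&(S>115)&roi,80); k=max(cs,key=lambda q:q[1][4]); print(k[0],k[1]); O.append((m,k[0]))
X,e=tri(*O); print("knob",X,e); print("manual",tri((O[0][0],(215.7,98.5)),(O[1][0],(302,99))))
h=np.array([.4888,.0891]); d=X[:2]-h; print("dist to hinge",np.hypot(*d),"theta",np.pi/2+CY-np.arctan2(d[1],d[0]))
E
```

```text
k0 [(np.uint8(11), np.uint8(147), np.uint8(132)), (np.uint8(14), np.uint8(151), np.uint8(187)), (np.uint8(15), np.uint8(146), np.uint8(230)), (np.uint8(14), np.uint8(147), np.uint8(161)), (np.uint8(18), np.uint8(107), np.uint8(165))]
[216.8454 100.3975] [207  90  21  21 317]
k1 [(np.uint8(23), np.uint8(88), np.uint8(245)), (np.uint8(14), np.uint8(150), np.uint8(191)), (np.uint8(15), np.uint8(147), np.uint8(226)), (np.uint8(13), np.uint8(153), np.uint8(211)), (np.uint8(11), np.uint8(138), np.uint8(98))]
[301.4105 100.8735] [292  91  21  21 324]
knob [0.6773 0.1219 0.1098] 7.714668090548473e-05
manual (array([0.679 , 0.1222, 0.1165]), np.float64(8.344100553488229e-05))
dist to hinge 0.1913750566051034 theta 1.4046625420157395
```

```bash
python3 - <<'E'
from h import *
k=np.array([.6768,.1217]); h=np.array([.4888,.0891])
phi=np.arctan2(*(k-h)[::-1]); print("phi",phi)
manip.set_gripper(.5); manip.reach([*k,.2],R(phi))
if manip.move_straight([*k,.102],speed=.08,contact_N=8): print("touched"); st(); raise SystemExit
manip.set_gripper(0,25); s=st(); p=s["tool_pos"][:2]; r=np.linalg.norm(p-h); phi=np.arctan2(*(p-h)[::-1]); print("r",r,"phi",phi)
r=.190
for f in np.linspace(phi,1.50,15)[1:]:
    q=h+r*np.array([np.cos(f),np.sin(f)]); manip.move_straight([*q,.102],R(f),speed=.08)
    F=manip.get_state()["wrist_force"]
    if np.linalg.norm(F)>25: print("force",f,F)
st()
f=1.50; t=np.array([-np.sin(f),np.cos(f)])
end=h+r*np.array([np.cos(1.577),np.sin(1.577)])+[-.008,0]
hit=manip.move_straight([*end,.102],R(1.577),speed=.03,contact_N=22); s=st(); print(hit,"past shut by",h[0]+r*np.cos(1.577)-s["tool_pos"][0])
E
```

```text
phi 0.17169692088493682
t 86.1 tcp [0.6768 0.1217 0.1021] F [ 0.3 -0.2  1. ] gap 0.0192 grip 25.0
r 0.19083574472248385 phi 0.17154300325194685
t 91.3 tcp [0.5024 0.2785 0.1021] F [-3.1  4.8  1.5] gap 0.0194 grip 25.0
t 91.9 tcp [0.4895 0.2792 0.1021] F [ 5.1  0.5 -2.6] gap 0.0195 grip 25.0
True past shut by -0.001911386024121553
```

```bash
python3 - <<'E'
from h import *
p=manip.get_state()["tool_pos"]
hit=manip.move_straight(p+[-.006,0,0],speed=.02,contact_N=32); s=st(); print(hit)
manip.sleep(.3); st()
manip.set_gripper(.5); manip.sleep(.3); s=st(); manip.move_straight([*s["tool_pos"][:2],.25]); 
for i,yy in enumerate([.2,.28]):
    manip.reach([.42,yy,.33],R(0)); manip.sleep(.2); shot("wrist",f"e{i}")
st()
E
python3 - <<'E'
from h import *
a,_=load("e0")
cv2.imwrite("pics/m7.png",cv2.resize(a[0:240],(800,375),interpolation=cv2.INTER_CUBIC))
E
```

```text
t 92.2 tcp [0.4896 0.2791 0.1023] F [ 6.3 -0.9 -3.2] gap 0.0196 grip 25.0
True
t 92.5 tcp [0.4896 0.2791 0.1023] F [ 7.6  0.1 -4.4] gap 0.0195 grip 25.0
t 93.4 tcp [0.488  0.2798 0.1023] F [0.2 0.5 0.1] gap 0.0462 grip 0.0
t 96.8 tcp [0.4202 0.2792 0.3302] F [-0.4 -0.3 -0. ] gap 0.0468 grip 0.0
```

View pics/m7.png

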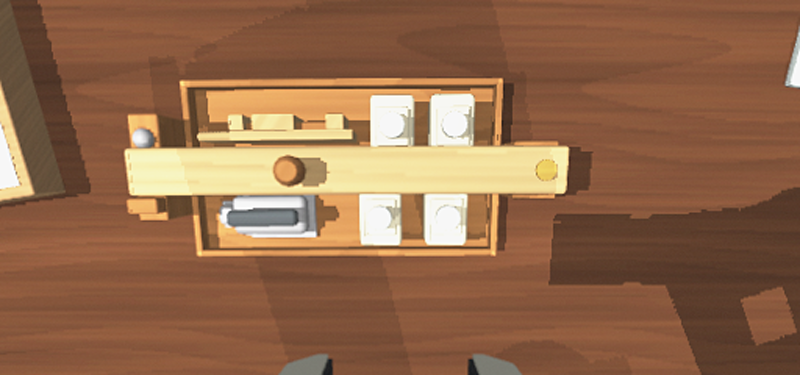

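The bar lies over the divider with the catch ball just beside its +x edge, at (143,137) in the zoom. I'll check the angle numerically.

```bash
python3 - <<'E'
from h import *
O=[]
for w in("e0","e1"):
    im,m=load(w); H,S,V=cv2.split(cv2.cvtColor(im,cv2.COLOR_BGR2HSV)); r,c=np.indices(H.shape)
    bar=max(comps((H>=17)&(H<=30)&(S>50)&(V>150)&(r<160),800),key=lambda q:q[1][2]); print(w,bar[1],wrect(m,bar[2],.092))
    e=proj(m,[.4878,.279,.123]); k=max(comps((H<=15)&(S>115)&(np.hypot(c-e[0],r-e[1])<16),60),key=lambda q:q[1][4]); O.append((m,k[0])); print(k[0],k[1])
    g=cv2.Canny(cv2.cvtColor(im,cv2.COLOR_BGR2GRAY),60,150)
    for L in cv2.HoughLinesP(g,1,np.pi/720,60,minLineLength=120,maxLineGap=12)[:,0]:
        if L[1]<165:
            a,b=plane(m,L[:2],.026),plane(m,L[2:],.026); a9,b9=plane(m,L[:2],.092),plane(m,L[2:],.092)
            print("  line",L,"ang",np.arctan2(*((a-b)[1::-1]))%np.pi,"x@.026",(a[0]+b[0])/2,"x@.092",(a9[0]+b9[0])/2)
print("knob",*tri(*O))
E
```

```text
e0 [  80   93  284   32 8251] (array([0.4892, 0.241 ]), [np.float32(0.33454522), np.float32(0.035530355)], np.float32(1.5725816))
[184.9373 109.0453] [175 100  20  19 287]
  line [183 163 317 163] ang 1.571086100262725 x@.026 0.41386446824307715 x@.092 0.4245393738792701
  line [ 24   0  58 121] ang 0.1494283078652071 x@.026 0.5500333938270296 x@.092 0.5415230242283262
e1 [ 147   93  283   33 8011] (array([0.4893, 0.2413]), [np.float32(0.3340072), np.float32(0.035823315)], np.float32(1.575064))
[255.0247 108.9753] [246 100  19  19 283]
  line [208  57 384  57] ang 1.5717644406460465 x@.026 0.5563589268744656 x@.092 0.5469677010943769
  line [204 163 372 163] ang 1.5698904742631556 x@.026 0.41410636454782956 x@.092 0.42473859838603006
  line [208  89 342  90] ang 1.563178044798529 x@.026 0.5148244701234519 x@.092 0.5112796312478876
  line [ 46   1  81 129] ang 0.15369714616652946 x@.026 0.5444712988139423 x@.092 0.5367533746358351
  line [ 81   1 111 121] ang 0.1517314507171047 x@.026 0.5494570773398894 x@.092 0.5410373553639273
knob [0.489  0.2801 0.1106] 0.0001411977704329034
```

The bar is at 1.573–1.575 rad and the caddy walls at 1.571 rad, so the keeper is shut against its stop. Everything is packed and the arm is clear, so I'm handing in.

```bash
python3 - <<'E'
from h import *
print(manip.close_job()); 
E
```

```text
the job is handed in; nothing more can be done
None
```

I handed in the job: the jaw is slid right back, and the board, the iron and all four bottles stand in the caddy. By my last camera measurement the keeper bar is shut against its stop, though I did not pull on it to test the catch.

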